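# Get the ash-grey wheel out from behind the truckles and onto the scale

## Robot

A 6-joint arm with a two-finger parallel gripper is mounted at the origin on the work surface. World frame = base frame: x ahead of the robot, y to its left, z up, the work surface at z = 0. Lengths are in mm, angles in rad, forces in N, time in s.
With the tool pointing down it reaches from about 350 to 975 mm from the base axis. Payload 7.1 kg.
Tool frame: the origin (TCP) lies between the finger pads; the fingertips stand 8 mm ahead of it and the grasp point (between the pads) lies 11 mm behind it; x points along the fingers, y is the direction in which the jaws open and shut, and the axes are right-handed (so a half turn about x gives the same grasp; the last joint's range is limited). The gripper opens to 88 mm and grips with 3 to 60 N. Pads are 20 mm wide; open, the fingers measure 115 mm over their backs; the gripper's body (75 mm by 178 mm) begins 61 mm behind the grasp point.
Start: joints at [1.319, 0.423, 1.63, -0, 1.089, -0.019], TCP at [144.158, 608.131, 230.675] pointing down, gripper open.
Joint ranges: [-3, 3], [-0.9, 2.11], [0.09, 2.58], [-1.31, 4.45], [0.11, 2.69], [-2.54, 2.54]. Speed limits (rad/s): [2.39, 2.39, 3.01, 3.14, 3.14, 3.14].

## Interface

Orientations are given as a rotation vector (axis times angle).
In Python, from workcell import ctrl gives the robot as it stands.
- The arm moves only by the tool apply_moves, never from a script. Its argument "increments" is a list of rows, each an object with "gripper": the opening in per cent of the stroke, from 0 (shut) to 100 (fully open); "delta_pos": the shift along the tool's x, y, z in cm, a list of three; "dr": the turn, a rotation vector about the tool's x, y, z in rad, a list of three. In form: [{"gripper": gripper, "delta_pos": [dx, dy, dz], "dr": [ax, ay, az]}, ...]. A call has exactly 5 rows; each row shifts and turns the commanded pose from where the row before left it, along the tool's axes as they then stand; what a row does not reach is not made up. A row lasts 1/12 s, in which the tool goes at most 41.7 mm and 7.16 degrees, less where a joint would pass 70% of its speed; a pose out of reach is approached as far as the arm can. A call with a gripper value outside its range is refused whole. The fingers move at their own pace and stop on an object; the grip force is fixed at half the most. Time passes only in rows, so rows that do not move let the fingers close, or fill a call up. It gives the time, the measured TCP pose, the force and the opening at its end, in the units of the state.
- ctrl.get_obs(): the state, without advancing time (a new reading comes with each control period).
- ctrl.get_image(name): name is "side" or "top"; returns a dict with "img" (480x640x3 uint8, red, green, blue), "range_z" (480x640 float32, mm along the optical axis (not along the pixel's ray), 0 where there is no reading), "mtx" (3x3 intrinsics, pixels), "rvec" (rotation vector, rad) and "tvec" (3), from world to camera coordinates, as OpenCV has them. Camera axes: x right, y down, z forward; pixel columns grow to the right and rows downward; lengths in mm; the calibration is good to about 2 mm. A picture is of the moment at which its call begins.
- ctrl.close_job(): hands the job in, once; it reports no verdict.
The state is a dict: "t": time; "qpos": joint angles; "qvel": joint speeds; "joint_torque": joint torques, N m; "ee_pos": TCP position; "orientation": TCP orientation; "ft_force": force on the tool from outside, world axes, zero at the start; "moment": the same for the moment, N m; "width": finger opening in mm.
Only numpy, scipy, OpenCV 4.12 (cv2) and the standard library are available. Lean on these libraries where they do the work, as an engineer would, in place of code of your own. Each camera call takes 0.05 s, during which the arm holds its last target. There are 200 camera calls.

## Task

In the ripening room the ash-grey cheese wheel has to be put on the scale, but the tall red and green waxed truckles crowd it. Stand both truckles in the blue tray, then set the ash-grey wheel flat on the middle of the scale's round pan, and only after that stand each truckle back in the middle of the mat of its own colour. Keep the truckles upright all the time, leave the cream wheel where it is, and finish with everything let go and at rest.

Things in the scene. Friction and masses are not known exactly. Their poses are not given: they have to be found in the camera images.
- truckle_red: tall red waxed cheese (truckle), an upright cylinder 54 mm in diameter and 105 mm high with a small cream disc on top, about 0.26 kg; loose; at the start it stands centred on the red mat. Origin: centre of its underside, z up.
- truckle_green: the same in dark green wax; at the start it stands centred on the green mat. Origin: centre of its underside, z up.
- ash_wheel: small dark ash-grey cheese wheel, 58 mm in diameter and 36 mm high, about 0.11 kg, lying flat on the wooden board, on the side away from the robot, its rim about 5 to 15 mm from both truckles, which leave no room for a gripper over it. Origin: centre of its underside.
- cream_wheel: pale cream wheel of the same size, on the wooden board on the side near the robot; loose; it must stay (a nudge of under 15 mm is forgiven). Origin: centre of its underside.
- mat_red: thin round red mat under the red truckle, 68 mm in diameter, 2 mm thick, fixed on the wooden board; home of the red truckle. Origin: centre of its underside, its top 2 mm above.
- mat_green: the same in green; home of the green truckle. The mat centres are 84 mm apart, side by side along the board's y. Origin: centre of its underside, its top 2 mm above.
- board: pine ripening board, 220 mm (its x, away from the robot) by 240 mm (its y), 18 mm thick, fixed on the table; mats and wheels lie on its top; a black hygrometer 38 mm across and 14 mm high is fixed near one corner on the robot's side. Origin: centre of its underside, its top 18 mm above.
- tray: empty blue plastic tray, fixed, 210 mm (its x) by 130 mm (its y), with a rim 12 mm high and 4 mm thick; room for both truckles side by side along its x, for example 50 mm either side of its centre. Stands left or right of the board. Origin: centre of its underside; its inner floor is 4 mm above.
- scale: white bench scale, fixed, 190 by 150 mm, with a round bare-metal pan 110 mm in diameter; stands on the side of the board opposite the tray. Origin: on the table straight below the centre of the pan; the pan's flat top is 62 mm above it and does not sink; nothing on the scale is higher than the pan.
Not all that is in view belongs to the job. There is more than one size of the truckle_red; the job needs the smallest.

How it is judged:
By the outcome, as a careful person would: the job done as asked, in the order asked, and still so for the second after the job is handed in, with the robot touching nothing.
It also fails if it takes over 118 s, if anything falls off the work surface, if the arm or the gripper's body presses on something with over 40 N, if the wrist force passes 120 N, or if a joint passes its speed limit or range.

## Working session

There is one attempt and no reset: what is moved stays moved. The work goes in short steps, Python scripts to look and compute and a tool call to move; the robot and the scene stay as the last step left them, time stands still between calls to the robot, and variables do not carry over. Pictures are saved under pics/ and viewed, about 12 in all and at most 16, crops included, and the job is handed in when it is done.

Besides the shell and the picture viewer there is one more tool, called after "Request:" as name([rows], argument=value, ...), one row to a line, values as JSON. apply_moves: Moves the arm, as the interface text tells. Its arguments: {"type":"object","properties":{"increments":{"type":"array","items":{"type":"object","properties":{"gripper":{"type":"number"},"delta_pos":{"type":"array","items":{"type":"number"}},"dr":{"type":"array","items":{"type":"number"}}}}}},"required":["increments"]}

```bash
mkdir -p pics; ls; python3 - <<'E'
from workcell import ctrl
import cv2,numpy as np
print(ctrl.get_obs())
for n in("top","side"):
    d=ctrl.get_image(n); cv2.imwrite(f"pics/{n}0.png",d["img"][:,:,::-1]); np.savez(f"{n}0.npz",**d)
    print(n,d["mtx"],d["rvec"],d["tvec"])
E
```

```text
pics
{'t': 0.0, 'qpos': array([ 1.31900372e+00,  4.23819039e-01,  1.63067929e+00,  3.29445555e-05,
        1.08860171e+00, -1.89815552e-02]), 'qvel': array([-0.00048063,  0.00098901,  0.00163149, -0.00124813,  0.00105588,
       -0.00055238]), 'joint_torque': array([ 2.30284953e-03, -5.44621110e+01, -2.73667824e+01,  6.44582463e-02,
        2.27245566e-02, -1.41539431e-04]), 'ee_pos': array([144.01678799, 607.62662683, 229.91951037]), 'orientation': array([ 0.18162042,  1.56328868, -0.18396478]), 'ft_force': array([-0.49741914, -0.35066551,  1.36092682]), 'moment': array([ 0.02780143, -0.11712573,  0.00973478]), 'width': 87.78547713382926}
top [[502.0218265    0.         318.76667477]
 [  0.         502.0218265  234.4285539 ]
 [  0.           0.           1.        ]] [ 2.20240239 -2.20426233  0.09413313] [-19.1042887  494.48606981 872.10035093]
side [[442.6827968    0.         321.04630684]
 [  0.         442.6827968  239.50133722]
 [  0.           0.           1.        ]] [ 1.03036893 -2.30660035  1.14370904] [322.68416041 261.58409354 511.71882625]
```

View pics/top0.png

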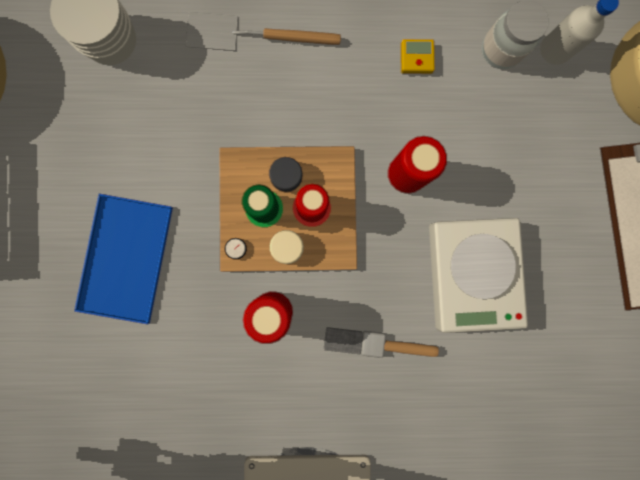

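View pics/side0.png

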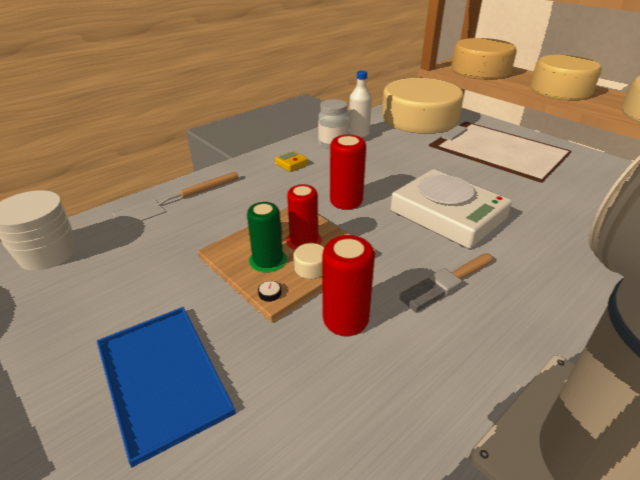

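The top view shows the green truckle at (262,203) and the small red one at (312,203), both on the board with the ash wheel at (286,173) and the cream wheel at (286,247). The tray is on the left at (124,258) and the scale pan on the right at (484,266). The big red truckles at (418,165) and (267,318) are distractors and obstacles. The side view agrees with this.

```bash
cat > h.py <<'E'
import numpy as np,cv2
def ray(d,uv,z):
    R=cv2.Rodrigues(d["rvec"])[0];t=np.ravel(d["tvec"])
    n=cv2.undistortPoints(np.float64([[uv]]),d["mtx"],None)[0,0]
    c=-R.T@t; v=R.T@np.r_[n,1]
    return c+v*(z-c[2])/v[2]
def blobs(mask,amin=60):
    n,l,s,c=cv2.connectedComponentsWithStats(mask.astype(np.uint8))
    return [(s[i],c[i],l==i) for i in range(1,n) if s[i,4]>=amin]
def pts(d):
    v,u=np.nonzero(d["range_z"]>0); z=d["range_z"][v,u]
    P=(np.linalg.inv(d["mtx"])@np.c_[u,v,np.ones(len(u))].T*z).T
    R=cv2.Rodrigues(d["rvec"])[0]
    W=np.full(d["img"].shape,np.nan); W[v,u]=(P-np.ravel(d["tvec"]))@R
    return W
E
python3 - <<'E'
from h import *
np.set_printoptions(precision=1,suppress=True)
d=dict(np.load("top0.npz")); W=pts(d); hsv=cv2.cvtColor(d["img"],cv2.COLOR_RGB2HSV); H,S,V=[hsv[...,i].astype(int) for i in range(3)]
def rep(name,m,z,box,hull=False):
    x0,y0,x1,y1=box; mm=np.zeros_like(m); mm[y0:y1,x0:x1]=m[y0:y1,x0:x1]
    b=max(blobs(mm),key=lambda b:b[0][4]); k=b[2].astype(np.uint8)
    c=max(cv2.findContours(k,0,2)[0],key=cv2.contourArea)
    (cx,cy),(w,h),a=cv2.minAreaRect(c); (ex,ey),r=cv2.minEnclosingCircle(c)
    zz=W[...,2][b[2]]
    print(name,b[0][4],"cent",b[1],"rect",(cx,cy),(w,h),a,"circ",(ex,ey),r,"z",np.nanmedian(zz),np.nanpercentile(zz,95))
    print("   xyz cent",ray(d,b[1],z),"circ",ray(d,(ex,ey),z))
    return c
cream=(S<140)&(V>150)&(H>10)&(H<35)
for n,bx in (("green",(235,175,285,235)),("red",(292,180,335,230)),("bigA",(400,130,450,180)),("bigB",(240,290,295,345))):
    rep(n,cream,125 if n in("green","red") else 160,bx)
hz=W[...,2]
rep("ash",(V<95)&(abs(hz-54)<8),54,(255,150,310,195))
rep("cream",(abs(hz-54)<8)&(S<150),54,(260,225,315,270))
c=rep("tray",(H>100)&(H<125)&(S>150),12,(60,180,190,340))
q=cv2.boxPoints(cv2.minAreaRect(c));print([ray(d,p,12)[:2] for p in q])
c=rep("pan",(abs(hz-62)<4)&(S<30),62,(420,210,540,340))
c=rep("scale",(hz>30)&(hz<75),50,(420,200,540,345))
q=cv2.boxPoints(cv2.minAreaRect(c));print([ray(d,p,50)[:2] for p in q])
c=rep("board",(H>8)&(H<22)&(S>110)&(V>80),18,(210,140,365,280))
q=cv2.boxPoints(cv2.minAreaRect(c));print([ray(d,p,18)[:2] for p in q])
for bx in ((385,130,450,195),(240,285,295,345),(290,180,335,230),(240,180,285,230)):
    s=hz[bx[1]:bx[3],bx[0]:bx[2]];print(np.nanpercentile(s,[50,90,97]))
E
```

```text
green 289 cent [258.  200.1] rect (258.0, 200.0) (18.0, 18.0) 90.0 circ (258.0, 200.0) 9.486932754516602 z 126.29019395379294 128.4217426002097
   xyz cent [541.1  77.4 125. ] circ [541.3  77.4 125. ]
red 286 cent [312.2 199.5] rect (312.0, 199.5) (17.0, 18.0) 90.0 circ (312.20587158203125, 199.5) 9.539410591125488 z 125.97444137130285 128.2455864618172
   xyz cent [542.2  -6.6 125. ] circ [542.2  -6.6 125. ]
bigA 552 cent [425.1 157.2] rect (425.2500305175781, 157.24998474121094) (26.16295051574707, 25.455841064453125) 45.0 circ (425.1019287109375, 157.15048217773438) 13.277365684509277 z 144.09642718799745 146.27787797361287
   xyz cent [ 601.8 -175.5  160. ] circ [ 601.9 -175.5  160. ]
bigB 593 cent [265.9 320. ] rect (266.0, 320.0) (26.0, 26.0) 90.0 circ (265.9262390136719, 320.1475524902344) 13.764317512512207 z 144.2012091227402 146.61460836839672
   xyz cent [360.7  61.5 160. ] circ [360.5  61.5 160. ]
ash 851 cent [285.5 173.3] rect (285.5, 173.5) (33.0, 31.0) 90.0 circ (285.5084228515625, 173.37368774414062) 16.6947021484375 z 54.52192816522198 56.95173132390384
   xyz cent 
[... 975 characters left out ...]
979980469 circ (479.5, 275.0) 69.75861358642578 z 51.19399676788571 63.756002336869514
   xyz cent [ 423.1 -291.1   50. ] circ [ 423.1 -292.3   50. ]
[array([ 514.1, -210.5]), array([ 523.4, -365.2]), array([ 333.6, -371.7]), array([ 325.5, -218.9])]
board 11780 cent [289.6 207.8] rect (287.1878967285156, 208.27188110351562) (123.59950256347656, 136.3810577392578) 89.04515838623047 circ (287.558837890625, 208.5) 90.68881225585938 z 18.69836083336277 21.294461248520257
   xyz cent [541.4  32.   18. ] circ [540.1  35.5  18. ]
[array([648.3, 158.8]), array([653.4, -83.2]), array([433.6, -85.5]), array([430., 153.])]
[ 70.7 144.3 145.5]
[139.7 144.8 145.9]
[ 32.  126.5 127.7]
[ 53.6 126.6 127.6]
```

```bash
cat >> h.py <<'E'
from scipy.spatial.transform import Rotation as Ro
def plan(target,R_t=None,obs=None):
    """steps to TCP target (mm): delta in tool axes (cm), turn rotvec in tool axes"""
    from workcell import ctrl
    o=obs or ctrl.get_obs(); R=Ro.from_rotvec(o["orientation"])
    d=R.inv().apply(np.array(target)-o["ee_pos"])/10
    print("t",o["t"],"ee",o["ee_pos"].round(1),"w",round(o["width"],1),"F",o["ft_force"].round(1),"d_cm",d.round(2))
    if R_t is not None: print(" turn",(R.inv()*R_t).as_rotvec().round(4))
E
python3 - <<'E'
from h import *
from workcell import ctrl
o=ctrl.get_obs();R=Ro.from_rotvec(o["orientation"]);print(R.as_matrix().round(3))
plan([541,77,300],Ro.from_euler('y',90,degrees=True))
E
```

```text
[[-0.     0.231  0.973]
 [-0.001  0.973 -0.231]
 [-1.    -0.001 -0.   ]]
t 0.1 ee [144.1 607.7 230. ] w 88.1 F [ 0.4  0.3 -0.2] d_cm [ -6.94 -42.49  50.87]
 turn [-2.328e-01 -2.000e-04  1.400e-03]
```

Request:
apply_moves([
  {"gripper": 100,"delta_pos": [0,0,0],"dr": [0.12,0,0]},
  {"gripper": 100,"delta_pos": [0,0,0],"dr": [0.12,0,0]},
  {"gripper": 100,"delta_pos": [0,0,0],"dr": [0.12,0,0]},
  {"gripper": 100,"delta_pos": [0,0,0],"dr": [0.12,0,0]},
  {"gripper": 100,"delta_pos": [0,0,0],"dr": [0.12,0,0]},
])

```text
t: 0.52
ee_pos: [144.1, 607.8, 230.2]
orientation: [0.654, 1.47, -0.656]
ft_force: [-0.4, -0.4, 0.1]
width: 87.7
```

Request:
apply_moves([
  {"gripper": 100,"delta_pos": [0,0,0],"dr": [0.12,0,0]},
  {"gripper": 100,"delta_pos": [0,0,0],"dr": [0.12,0,0]},
  {"gripper": 100,"delta_pos": [0,0,0],"dr": [0.12,0,0]},
  {"gripper": 100,"delta_pos": [0,0,0],"dr": [0.12,0,0]},
  {"gripper": 100,"delta_pos": [0,0,0],"dr": [0.12,0,0]},
])

```text
t: 0.93
ee_pos: [144.1, 607.8, 230.2]
orientation: [1.111, 1.268, -1.112]
ft_force: [0.4, 0.5, 0.3]
width: 87.9
```

Request:
apply_moves([
  {"gripper": 100,"delta_pos": [0,0,0],"dr": [0.12,0,0]},
  {"gripper": 100,"delta_pos": [0,0,0],"dr": [0.018,0,0]},
  {"gripper": 100,"delta_pos": [0,2.5,2.5],"dr": [0,0,0]},
  {"gripper": 100,"delta_pos": [0,2.5,2.5],"dr": [0,0,0]},
  {"gripper": 100,"delta_pos": [0,2.5,2.5],"dr": [0,0,0]},
])

```text
t: 1.35
ee_pos: [219.4, 532.2, 230.2]
orientation: [1.205, 1.211, -1.206]
ft_force: [0.5, 0.2, -0.4]
width: 87.9
```

```bash
python3 - <<'E'
from h import *
plan([541.5,77.4,230],Ro.from_euler('z',-90,degrees=True)*Ro.from_euler('y',90,degrees=True))
E
```

```text
t 1.35 ee [219.4 532.2 230.2] w 87.9 F [ 0.5  0.2 -0.4] d_cm [ 0.05 31.98 45.64]
 turn [0.005  0.0006 0.0002]
```

Request:
apply_moves([
  {"gripper": 100,"delta_pos": [0,2.14,3.04],"dr": [0.005,0,0]},
  {"gripper": 100,"delta_pos": [0,2.14,3.04],"dr": [0,0,0]},
  {"gripper": 100,"delta_pos": [0,2.14,3.04],"dr": [0,0,0]},
  {"gripper": 100,"delta_pos": [0,2.14,3.04],"dr": [0,0,0]},
  {"gripper": 100,"delta_pos": [0,2.14,3.04],"dr": [0,0,0]},
])

```text
t: 1.77
ee_pos: [326.1, 379.0, 230.6]
orientation: [1.21, 1.208, -1.21]
ft_force: [1.2, 0.1, 0.2]
width: 88.1
```

Request:
apply_moves([
  {"gripper": 100,"delta_pos": [0,2.14,3.04],"dr": [0,0,0]},
  {"gripper": 100,"delta_pos": [0,2.14,3.04],"dr": [0,0,0]},
  {"gripper": 100,"delta_pos": [0,2.14,3.04],"dr": [0,0,0]},
  {"gripper": 100,"delta_pos": [0,2.14,3.04],"dr": [0,0,0]},
  {"gripper": 100,"delta_pos": [0,2.14,3.04],"dr": [0,0,0]},
])

```text
t: 2.18
ee_pos: [432.4, 226.5, 230.7]
orientation: [1.21, 1.208, -1.21]
ft_force: [0.6, 0.5, 0.0]
width: 88.2
```

Request:
apply_moves([
  {"gripper": 100,"delta_pos": [0,2.14,3.04],"dr": [0,0,0]},
  {"gripper": 100,"delta_pos": [0,2.14,3.04],"dr": [0,0,0]},
  {"gripper": 100,"delta_pos": [0,2.14,3.04],"dr": [0,0,0]},
  {"gripper": 100,"delta_pos": [0,2.14,3.04],"dr": [0,0,0]},
  {"gripper": 100,"delta_pos": [0,2.14,3.04],"dr": [0,0,0]},
])

```text
t: 2.6
ee_pos: [538.7, 73.8, 230.6]
orientation: [1.211, 1.208, -1.211]
ft_force: [0.4, 0.7, 0.1]
width: 88.1
```

```bash
python3 - <<'E'
from h import *
from workcell import ctrl
plan([541.5,77.4,79],Ro.from_euler('z',-90,degrees=True)*Ro.from_euler('y',90,degrees=True))
for n in("top","side"):
    d=ctrl.get_image(n); cv2.imwrite(f"pics/{n}1.png",d["img"][:,:,::-1])
E
```

```text
t 2.6 ee [538.7  73.8 230.6] w 88.1 F [0.4 0.7 0.1] d_cm [15.16  0.28 -0.36]
 turn [-0.0019 -0.      0.0002]
```

View pics/side1.png

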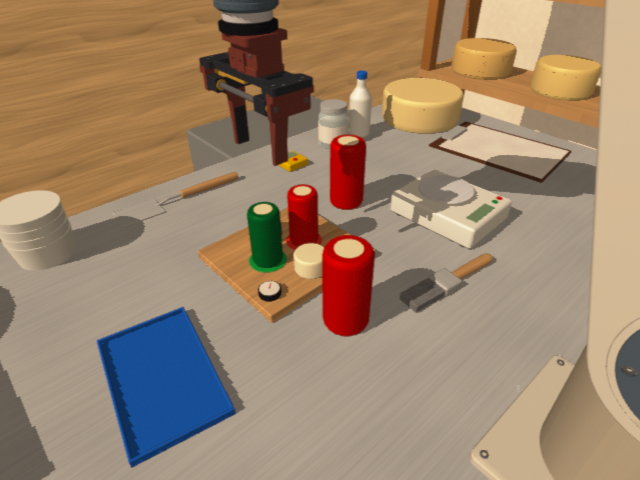

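The gripper is above the board at about (258,100) px, with its jaws along x. Nothing has moved. Descend onto the green truckle.

Request:
apply_moves([
  {"gripper": 100,"delta_pos": [3.6,0.28,-0.36],"dr": [0,0,0]},
  {"gripper": 100,"delta_pos": [3.6,0,0],"dr": [0,0,0]},
  {"gripper": 100,"delta_pos": [3.6,0,0],"dr": [0,0,0]},
  {"gripper": 100,"delta_pos": [3.0,0,0],"dr": [0,0,0]},
  {"gripper": 100,"delta_pos": [1.35,0,0],"dr": [0,0,0]},
])

```text
t: 3.12
ee_pos: [537.8, 79.6, 75.4]
orientation: [1.207, 1.212, -1.215]
ft_force: [-0.7, 0.8, -0.9]
width: 88.1
```

Request:
apply_moves([
  {"gripper": 50,"delta_pos": [0,0,0],"dr": [0,0,0]},
  {"gripper": 50,"delta_pos": [0,0,0],"dr": [0,0,0]},
  {"gripper": 50,"delta_pos": [0,0,0],"dr": [0,0,0]},
  {"gripper": 50,"delta_pos": [0,0,0],"dr": [0,0,0]},
  {"gripper": 50,"delta_pos": [0,0,0],"dr": [0,0,0]},
])

```text
t: 3.53
ee_pos: [541.8, 79.5, 80.7]
orientation: [1.214, 1.205, -1.21]
ft_force: [0.9, 0.9, -0.7]
width: 58.0
```

Request:
apply_moves([
  {"gripper": 40,"delta_pos": [0,0,0],"dr": [0,0,0]},
  {"gripper": 30,"delta_pos": [0,0,0],"dr": [0,0,0]},
  {"gripper": 20,"delta_pos": [0,0,0],"dr": [0,0,0]},
  {"gripper": 10,"delta_pos": [0,0,0],"dr": [0,0,0]},
  {"gripper": 10,"delta_pos": [0,0,0],"dr": [0,0,0]},
])

```text
t: 3.95
ee_pos: [541.5, 79.4, 80.4]
orientation: [1.214, 1.206, -1.211]
ft_force: [-2.5, 0.1, 7.6]
width: 54.0
```

Request:
apply_moves([
  {"gripper": 10,"delta_pos": [-0.5,0,0],"dr": [0,0,0]},
  {"gripper": 10,"delta_pos": [-1.5,0,0],"dr": [0,0,0]},
  {"gripper": 10,"delta_pos": [-2.5,0,0],"dr": [0,0,0]},
  {"gripper": 10,"delta_pos": [-2.5,0,0],"dr": [0,0,0]},
  {"gripper": 10,"delta_pos": [-1.5,0,0],"dr": [0,0,0]},
])

```text
t: 4.37
ee_pos: [541.5, 79.3, 166.5]
orientation: [1.214, 1.206, -1.211]
ft_force: [-0.2, 0.2, -1.9]
width: 53.7
```

Request:
apply_moves([
  {"gripper": 10,"delta_pos": [0,-0.17,-1.0],"dr": [0,0,0]},
  {"gripper": 10,"delta_pos": [0,-0.33,-2.0],"dr": [0,0,0]},
  {"gripper": 10,"delta_pos": [0,-0.5,-3.0],"dr": [0,0,0]},
  {"gripper": 10,"delta_pos": [0,-0.58,-3.5],"dr": [0,0,0]},
  {"gripper": 10,"delta_pos": [0,-0.58,-3.5],"dr": [0,0,0]},
])

```text
t: 4.78
ee_pos: [518.7, 210.6, 163.1]
orientation: [1.213, 1.207, -1.215]
ft_force: [1.5, -0.6, -2.6]
width: 53.8
```

Request:
apply_moves([
  {"gripper": 10,"delta_pos": [0,-0.58,-3.5],"dr": [0,0,0]},
  {"gripper": 10,"delta_pos": [0,-0.5,-3.0],"dr": [0,0,0]},
  {"gripper": 10,"delta_pos": [0,-0.37,-2.2],"dr": [0,0,0]},
  {"gripper": 10,"delta_pos": [0,-0.22,-1.3],"dr": [0,0,0]},
  {"gripper": 10,"delta_pos": [0,-0.12,-0.66],"dr": [0,0,0]},
])

```text
t: 5.2
ee_pos: [501.3, 317.7, 163.1]
orientation: [1.21, 1.208, -1.213]
ft_force: [-0.2, -0.0, -3.3]
width: 53.6
```

```bash
python3 - <<'E'
from h import *
from workcell import ctrl
d=ctrl.get_image("side"); cv2.imwrite("pics/side2.png",d["img"][:,:,::-1])
plan([502,316,64.5],Ro.from_euler('z',-90,degrees=True)*Ro.from_euler('y',90,degrees=True))
E
```

```text
t 5.25 ee [501.5 317.7 163.3] w 54.2 F [-0.3  0.1 -1.7] d_cm [9.88 0.06 0.17]
 turn [-0.0033  0.0002  0.001 ]
```

View pics/side2.png

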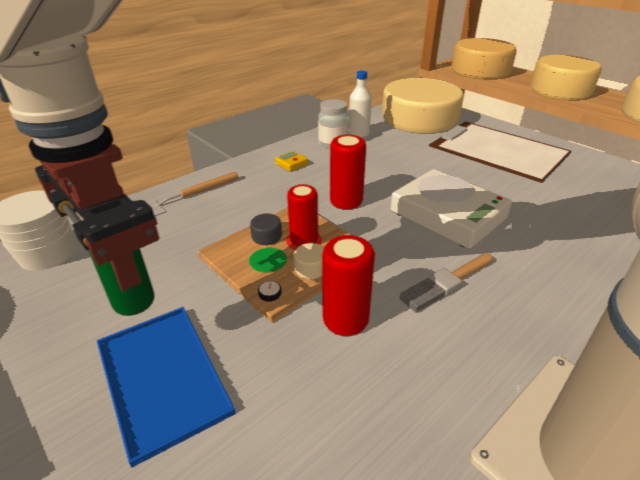

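The green truckle is held upright over the far end of the tray, around (125,285) px, and its mat is bare at (268,259). Lower it slowly.

Request:
apply_moves([
  {"gripper": 10,"delta_pos": [1.5,0.06,0.1],"dr": [0,0,0]},
  {"gripper": 10,"delta_pos": [2.5,0,0],"dr": [0,0,0]},
  {"gripper": 10,"delta_pos": [2.5,0,0],"dr": [0,0,0]},
  {"gripper": 10,"delta_pos": [1.5,0,0],"dr": [0,0,0]},
  {"gripper": 10,"delta_pos": [0.8,0,0],"dr": [0,0,0]},
])

```text
t: 5.67
ee_pos: [501.9, 312.8, 73.7]
orientation: [1.21, 1.207, -1.218]
ft_force: [-0.9, -0.2, -2.3]
width: 53.8
```

Request:
apply_moves([
  {"gripper": 10,"delta_pos": [0.4,0,0],"dr": [0,0,0]},
  {"gripper": 10,"delta_pos": [0.3,0,0],"dr": [0,0,0]},
  {"gripper": 10,"delta_pos": [0.1,0,0],"dr": [0,0,0]},
  {"gripper": 10,"delta_pos": [0,0,0],"dr": [0,0,0]},
  {"gripper": 10,"delta_pos": [0,0,0],"dr": [0,0,0]},
])

```text
t: 6.08
ee_pos: [503.7, 315.3, 69.1]
orientation: [1.214, 1.206, -1.212]
ft_force: [-0.7, -0.8, -2.0]
width: 54.0
```

Request:
apply_moves([
  {"gripper": 10,"delta_pos": [0.2,0,0],"dr": [0,0,0]},
  {"gripper": 10,"delta_pos": [0.15,0,0],"dr": [0,0,0]},
  {"gripper": 10,"delta_pos": [0.1,0,0],"dr": [0,0,0]},
  {"gripper": 10,"delta_pos": [0.05,0,0],"dr": [0,0,0]},
  {"gripper": 10,"delta_pos": [0,0,0],"dr": [0,0,0]},
])

```text
t: 6.5
ee_pos: [503.3, 315.4, 64.4]
orientation: [1.213, 1.207, -1.212]
ft_force: [-2.9, -0.3, 8.0]
width: 54.0
```

Request:
apply_moves([
  {"gripper": 75,"delta_pos": [0,0,0],"dr": [0,0,0]},
  {"gripper": 100,"delta_pos": [0,0,0],"dr": [0,0,0]},
  {"gripper": 100,"delta_pos": [0,0,0],"dr": [0,0,0]},
  {"gripper": 100,"delta_pos": [0,0,0],"dr": [0,0,0]},
  {"gripper": 100,"delta_pos": [0,0,0],"dr": [0,0,0]},
])

```text
t: 6.92
ee_pos: [503.2, 315.0, 63.1]
orientation: [1.213, 1.207, -1.213]
ft_force: [-0.6, 0.5, -0.8]
width: 83.7
```

Request:
apply_moves([
  {"gripper": 100,"delta_pos": [-1,0,0],"dr": [0,0,0]},
  {"gripper": 100,"delta_pos": [-2.5,0,0],"dr": [0,0,0]},
  {"gripper": 100,"delta_pos": [-3.5,0,0],"dr": [0,0,0]},
  {"gripper": 100,"delta_pos": [-3,0,0],"dr": [0,0,0]},
  {"gripper": 100,"delta_pos": [-2,0,0],"dr": [0,0,0]},
])

```text
t: 7.33
ee_pos: [504.1, 315.6, 186.8]
orientation: [1.216, 1.206, -1.21]
ft_force: [0.5, 0.3, 0.0]
width: 87.8
```

```bash
python3 - <<'E'
from h import *
plan([541.8,-6.6,80.5],Ro.from_euler('z',-90,degrees=True)*Ro.from_euler('y',90,degrees=True))
E
```

```text
t 7.3333 ee [504.1 315.6 186.8] w 87.8 F [0.5 0.3 0. ] d_cm [10.59  3.9  32.22]
 turn [-0.005  -0.0018 -0.003 ]
```

Request:
apply_moves([
  {"gripper": 100,"delta_pos": [0,0.24,2.0],"dr": [0,0,0]},
  {"gripper": 100,"delta_pos": [0,0.47,4.0],"dr": [0,0,0]},
  {"gripper": 100,"delta_pos": [0,0.47,4.0],"dr": [0,0,0]},
  {"gripper": 100,"delta_pos": [0,0.47,4.0],"dr": [0,0,0]},
  {"gripper": 100,"delta_pos": [0,0.47,4.0],"dr": [0,0,0]},
])

```text
t: 7.75
ee_pos: [523.3, 133.4, 184.1]
orientation: [1.213, 1.207, -1.211]
ft_force: [0.4, -0.4, -0.3]
width: 87.7
```

Request:
apply_moves([
  {"gripper": 100,"delta_pos": [0,0.47,4.0],"dr": [0,0,0]},
  {"gripper": 100,"delta_pos": [0,0.47,4.0],"dr": [0,0,0]},
  {"gripper": 100,"delta_pos": [0,0.47,4.0],"dr": [0,0,0]},
  {"gripper": 100,"delta_pos": [0,0.27,2.2],"dr": [0,0,0]},
  {"gripper": 100,"delta_pos": [0,0,0],"dr": [0,0,0]},
])

```text
t: 8.17
ee_pos: [540.1, -11.1, 184.0]
orientation: [1.216, 1.203, -1.215]
ft_force: [0.3, 0.0, -0.0]
width: 87.8
```

```bash
python3 - <<'E'
from h import *
plan([541.8,-6.0,80.5],Ro.from_euler('z',-90,degrees=True)*Ro.from_euler('y',90,degrees=True))
E
```

```text
t 8.1667 ee [540.1 -11.1 184. ] w 87.8 F [ 0.3  0.  -0. ] d_cm [10.35  0.15 -0.52]
 turn [-0.0092  0.0009 -0.0013]
```

Request:
apply_moves([
  {"gripper": 100,"delta_pos": [2,0,0],"dr": [0,0,0]},
  {"gripper": 100,"delta_pos": [3,0,0],"dr": [0,0,0]},
  {"gripper": 100,"delta_pos": [1,0,0],"dr": [0,0,0]},
  {"gripper": 100,"delta_pos": [0,0,0],"dr": [0,0,0]},
  {"gripper": 100,"delta_pos": [0,0,0],"dr": [0,0,0]},
])

```text
t: 8.58
ee_pos: [539.3, -6.6, 123.3]
orientation: [1.212, 1.208, -1.213]
ft_force: [1.3, -0.4, 0.3]
width: 87.7
```

```bash
python3 - <<'E'
from h import *
plan([541.8,-6.0,80.5],Ro.from_euler('z',-90,degrees=True)*Ro.from_euler('y',90,degrees=True))
E
```

```text
t 8.5833 ee [539.3  -6.6 123.3] w 87.7 F [ 1.3 -0.4  0.3] d_cm [ 4.28  0.25 -0.06]
 turn [-0.0044 -0.0001  0.0011]
```

Request:
apply_moves([
  {"gripper": 100,"delta_pos": [1.5,0.22,0],"dr": [0,0,0]},
  {"gripper": 100,"delta_pos": [1.5,0,0],"dr": [0,0,0]},
  {"gripper": 100,"delta_pos": [0.8,0,0],"dr": [0,0,0]},
  {"gripper": 100,"delta_pos": [0.4,0,0],"dr": [0,0,0]},
  {"gripper": 75,"delta_pos": [0,0,0],"dr": [0,0,0]},
])

```text
t: 9.0
ee_pos: [541.7, -6.9, 81.3]
orientation: [1.212, 1.207, -1.213]
ft_force: [0.3, 0.3, -1.1]
width: 84.1
```

Request:
apply_moves([
  {"gripper": 65,"delta_pos": [0,0,0],"dr": [0,0,0]},
  {"gripper": 55,"delta_pos": [0,0,0],"dr": [0,0,0]},
  {"gripper": 45,"delta_pos": [0,0,0],"dr": [0,0,0]},
  {"gripper": 35,"delta_pos": [0,0,0],"dr": [0,0,0]},
  {"gripper": 20,"delta_pos": [0,0,0],"dr": [0,0,0]},
])

```text
t: 9.42
ee_pos: [541.9, -7.2, 81.6]
orientation: [1.213, 1.206, -1.212]
ft_force: [-0.3, 0.1, 2.1]
width: 53.8
```

Request:
apply_moves([
  {"gripper": 10,"delta_pos": [0,0,0],"dr": [0,0,0]},
  {"gripper": 10,"delta_pos": [0,0,0],"dr": [0,0,0]},
  {"gripper": 10,"delta_pos": [0,0,0],"dr": [0,0,0]},
  {"gripper": 10,"delta_pos": [0,0,0],"dr": [0,0,0]},
  {"gripper": 10,"delta_pos": [0,0,0],"dr": [0,0,0]},
])

```text
t: 9.83
ee_pos: [542.0, -7.2, 81.6]
orientation: [1.213, 1.206, -1.212]
ft_force: [-0.8, -0.8, 6.2]
width: 53.4
```

Request:
apply_moves([
  {"gripper": 10,"delta_pos": [-0.5,0,0],"dr": [0,0,0]},
  {"gripper": 10,"delta_pos": [-1.5,0,0],"dr": [0,0,0]},
  {"gripper": 10,"delta_pos": [-2.5,0,0],"dr": [0,0,0]},
  {"gripper": 10,"delta_pos": [-3,0,0],"dr": [0,0,0]},
  {"gripper": 10,"delta_pos": [-2,0,0],"dr": [0,0,0]},
])

```text
t: 10.25
ee_pos: [541.8, -7.2, 177.9]
orientation: [1.213, 1.207, -1.213]
ft_force: [0.9, 0.3, -1.8]
width: 53.9
```

Request:
apply_moves([
  {"gripper": 10,"delta_pos": [0,-0.33,-0.8],"dr": [0,0,0]},
  {"gripper": 10,"delta_pos": [0,-0.65,-1.6],"dr": [0,0,0]},
  {"gripper": 10,"delta_pos": [0,-0.98,-2.4],"dr": [0,0,0]},
  {"gripper": 10,"delta_pos": [0,-1.23,-3],"dr": [0,0,0]},
  {"gripper": 10,"delta_pos": [0,-1.23,-3],"dr": [0,0,0]},
])

```text
t: 10.67
ee_pos: [496.3, 101.9, 174.8]
orientation: [1.213, 1.208, -1.216]
ft_force: [1.0, 0.7, -2.1]
width: 53.7
```

Request:
apply_moves([
  {"gripper": 10,"delta_pos": [0,-1.23,-3],"dr": [0,0,0]},
  {"gripper": 10,"delta_pos": [0,-1.23,-3],"dr": [0,0,0]},
  {"gripper": 10,"delta_pos": [0,-1.23,-3],"dr": [0,0,0]},
  {"gripper": 10,"delta_pos": [0,-1.23,-3],"dr": [0,0,0]},
  {"gripper": 10,"delta_pos": [0,-1.23,-3],"dr": [0,0,0]},
])

```text
t: 11.08
ee_pos: [435.2, 252.5, 174.8]
orientation: [1.211, 1.208, -1.215]
ft_force: [0.9, -0.3, -2.9]
width: 53.6
```

Request:
apply_moves([
  {"gripper": 10,"delta_pos": [0,-1.19,-2.9],"dr": [0,0,0]},
  {"gripper": 10,"delta_pos": [0,-0.9,-2.2],"dr": [0,0,0]},
  {"gripper": 10,"delta_pos": [0,-0.65,-1.6],"dr": [0,0,0]},
  {"gripper": 10,"delta_pos": [0,-0.37,-0.9],"dr": [0,0,0]},
  {"gripper": 10,"delta_pos": [0,-0.12,-0.37],"dr": [0,0,0]},
])

```text
t: 11.5
ee_pos: [403.9, 332.0, 175.0]
orientation: [1.21, 1.208, -1.213]
ft_force: [-0.3, -0.3, -1.3]
width: 53.3
```

```bash
python3 - <<'E'
from h import *
plan([404,330.5,65.6],Ro.from_euler('z',-90,degrees=True)*Ro.from_euler('y',90,degrees=True))
E
```

```text
t 11.5 ee [403.9 332.  175. ] w 53.3 F [-0.3 -0.3 -1.3] d_cm [10.94  0.02  0.14]
 turn [-0.0031  0.0011  0.0016]
```

Lower by 10.4 cm to just above the tray floor and let it settle, then the last bit slowly.

Request:
apply_moves([
  {"gripper": 10,"delta_pos": [1.5,0,0],"dr": [0,0,0]},
  {"gripper": 10,"delta_pos": [2.5,0,0],"dr": [0,0,0]},
  {"gripper": 10,"delta_pos": [2.5,0,0],"dr": [0,0,0]},
  {"gripper": 10,"delta_pos": [2,0,0],"dr": [0,0,0]},
  {"gripper": 10,"delta_pos": [1,0,0],"dr": [0,0,0]},
])

```text
t: 11.92
ee_pos: [404.2, 329.3, 78.4]
orientation: [1.21, 1.207, -1.217]
ft_force: [0.2, 0.1, -2.4]
width: 53.8
```

Request:
apply_moves([
  {"gripper": 10,"delta_pos": [0.6,0,0],"dr": [0,0,0]},
  {"gripper": 10,"delta_pos": [0.3,0,0],"dr": [0,0,0]},
  {"gripper": 10,"delta_pos": [0,0,0],"dr": [0,0,0]},
  {"gripper": 10,"delta_pos": [0,0,0],"dr": [0,0,0]},
  {"gripper": 10,"delta_pos": [0,0,0],"dr": [0,0,0]},
])

```text
t: 12.33
ee_pos: [406.1, 331.6, 73.2]
orientation: [1.214, 1.207, -1.211]
ft_force: [-0.3, 0.3, -1.8]
width: 54.2
```

Request:
apply_moves([
  {"gripper": 10,"delta_pos": [0.3,0,0],"dr": [0,0,0]},
  {"gripper": 10,"delta_pos": [0.2,0,0],"dr": [0,0,0]},
  {"gripper": 10,"delta_pos": [0.15,0,0],"dr": [0,0,0]},
  {"gripper": 10,"delta_pos": [0.1,0,0],"dr": [0,0,0]},
  {"gripper": 10,"delta_pos": [0.05,0,0],"dr": [0,0,0]},
])

```text
t: 12.75
ee_pos: [405.5, 331.5, 65.5]
orientation: [1.213, 1.207, -1.213]
ft_force: [-6.3, -2.5, 22.4]
width: 53.8
```

Request:
apply_moves([
  {"gripper": 10,"delta_pos": [0,0,0],"dr": [0,0,0]},
  {"gripper": 75,"delta_pos": [0,0,0],"dr": [0,0,0]},
  {"gripper": 100,"delta_pos": [0,0,0],"dr": [0,0,0]},
  {"gripper": 100,"delta_pos": [0,0,0],"dr": [0,0,0]},
  {"gripper": 100,"delta_pos": [0,0,0],"dr": [0,0,0]},
])

```text
t: 13.17
ee_pos: [405.5, 331.2, 64.1]
orientation: [1.213, 1.207, -1.213]
ft_force: [-0.1, -0.1, 0.0]
width: 77.0
```

Request:
apply_moves([
  {"gripper": 100,"delta_pos": [-0.5,0,0],"dr": [0,0,0]},
  {"gripper": 100,"delta_pos": [-2.5,0,0],"dr": [0,0,0]},
  {"gripper": 100,"delta_pos": [-3.5,0,0],"dr": [0,0,0]},
  {"gripper": 100,"delta_pos": [-3,0,0],"dr": [0,0,0]},
  {"gripper": 100,"delta_pos": [-2,0,0],"dr": [0,0,0]},
])

```text
t: 13.58
ee_pos: [406.1, 331.7, 182.1]
orientation: [1.215, 1.206, -1.211]
ft_force: [0.3, -0.2, -0.2]
width: 87.9
```

```bash
python3 - <<'E'
from h import *
from workcell import ctrl
plan([596,38,150],Ro.from_euler('z',-90,degrees=True)*Ro.from_euler('y',90,degrees=True))
d=ctrl.get_image("side"); cv2.imwrite("pics/side3.png",d["img"][:,:,::-1])
E
```

```text
t 13.5833 ee [406.1 331.7 182.1] w 87.9 F [ 0.3 -0.2 -0.2] d_cm [ 3.2  19.13 29.28]
 turn [-0.005  -0.0017 -0.0021]
```

View pics/side3.png

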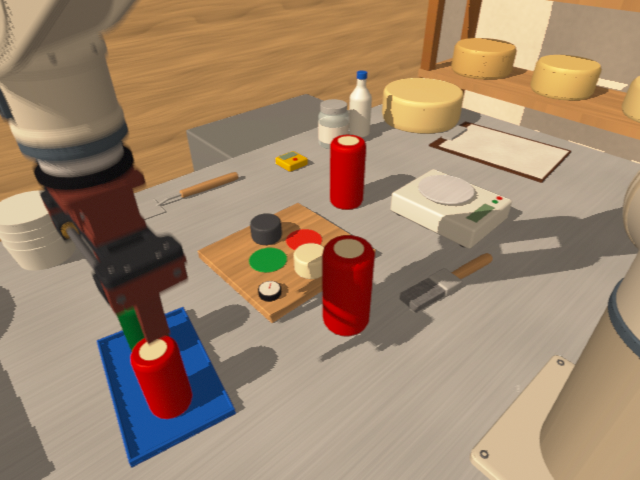

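Both truckles stand upright in the tray, red at (162,378) px and green behind it at (128,330). The ash wheel is at (265,228) and now clear. Go to it.

Request:
apply_moves([
  {"gripper": 100,"delta_pos": [0,1.05,1.6],"dr": [0,0,0]},
  {"gripper": 100,"delta_pos": [0,2.1,3.25],"dr": [0,0,0]},
  {"gripper": 100,"delta_pos": [0,2.1,3.25],"dr": [0,0,0]},
  {"gripper": 100,"delta_pos": [0,2.1,3.25],"dr": [0,0,0]},
  {"gripper": 100,"delta_pos": [0,2.1,3.25],"dr": [0,0,0]},
])

```text
t: 14.05
ee_pos: [499.6, 183.3, 179.1]
orientation: [1.212, 1.207, -1.212]
ft_force: [0.1, -0.3, 0.2]
width: 87.5
```

Request:
apply_moves([
  {"gripper": 100,"delta_pos": [0,2.1,3.25],"dr": [0,0,0]},
  {"gripper": 100,"delta_pos": [0,2.1,3.25],"dr": [0,0,0]},
  {"gripper": 100,"delta_pos": [0,2.1,3.25],"dr": [0,0,0]},
  {"gripper": 100,"delta_pos": [0,2.1,3.25],"dr": [0,0,0]},
  {"gripper": 100,"delta_pos": [0,1.15,1.7],"dr": [0,0,0]},
])

```text
t: 14.47
ee_pos: [595.7, 33.8, 179.1]
orientation: [1.214, 1.205, -1.214]
ft_force: [0.5, 0.6, -0.1]
width: 88.1
```

Request:
apply_moves([
  {"gripper": 100,"delta_pos": [1.5,0,0],"dr": [0,0,0]},
  {"gripper": 100,"delta_pos": [3,0,0],"dr": [0,0,0]},
  {"gripper": 100,"delta_pos": [3,0,0],"dr": [0,0,0]},
  {"gripper": 100,"delta_pos": [2,0,0],"dr": [0,0,0]},
  {"gripper": 100,"delta_pos": [0.5,0,0],"dr": [0,0,0]},
])

```text
t: 14.88
ee_pos: [591.3, 37.0, 75.5]
orientation: [1.21, 1.211, -1.218]
ft_force: [-0.2, 0.4, -0.2]
width: 87.6
```

Request:
apply_moves([
  {"gripper": 100,"delta_pos": [0,0,0],"dr": [0,0,0]},
  {"gripper": 100,"delta_pos": [0,0,0],"dr": [0,0,0]},
  {"gripper": 100,"delta_pos": [0,0,0],"dr": [0,0,0]},
  {"gripper": 100,"delta_pos": [0,0,0],"dr": [0,0,0]},
  {"gripper": 100,"delta_pos": [0,0,0],"dr": [0,0,0]},
])

```text
t: 15.3
ee_pos: [594.8, 37.4, 80.5]
orientation: [1.214, 1.205, -1.211]
ft_force: [0.1, 1.2, -0.1]
width: 88.0
```

```bash
python3 - <<'E'
from h import *
plan([596,38,33],Ro.from_euler('z',-90,degrees=True)*Ro.from_euler('y',90,degrees=True))
E
```

```text
t 15.3 ee [594.8  37.4  80.5] w 88.0 F [ 0.1  1.2 -0.1] d_cm [ 4.75  0.11 -0.06]
 turn [-0.0049 -0.0001 -0.0023]
```

Request:
apply_moves([
  {"gripper": 100,"delta_pos": [1.2,0.1,-0.05],"dr": [0,0,0]},
  {"gripper": 100,"delta_pos": [1.2,0,0],"dr": [0,0,0]},
  {"gripper": 100,"delta_pos": [1.0,0,0],"dr": [0,0,0]},
  {"gripper": 100,"delta_pos": [0.7,0,0],"dr": [0,0,0]},
  {"gripper": 100,"delta_pos": [0.4,0,0],"dr": [0,0,0]},
])

```text
t: 15.72
ee_pos: [593.8, 37.7, 32.2]
orientation: [1.211, 1.209, -1.215]
ft_force: [0.6, -0.0, -0.3]
width: 87.5
```

Request:
apply_moves([
  {"gripper": 100,"delta_pos": [0.2,0,0],"dr": [0,0,0]},
  {"gripper": 80,"delta_pos": [0,0,0],"dr": [0,0,0]},
  {"gripper": 70,"delta_pos": [0,0,0],"dr": [0,0,0]},
  {"gripper": 60,"delta_pos": [0,0,0],"dr": [0,0,0]},
  {"gripper": 50,"delta_pos": [0,0,0],"dr": [0,0,0]},
])

```text
t: 16.13
ee_pos: [595.3, 37.8, 32.6]
orientation: [1.213, 1.206, -1.212]
ft_force: [0.6, 0.3, -0.8]
width: 65.0
```

Request:
apply_moves([
  {"gripper": 30,"delta_pos": [0,0,0],"dr": [0,0,0]},
  {"gripper": 10,"delta_pos": [0,0,0],"dr": [0,0,0]},
  {"gripper": 10,"delta_pos": [0,0,0],"dr": [0,0,0]},
  {"gripper": 10,"delta_pos": [0,0,0],"dr": [0,0,0]},
  {"gripper": 10,"delta_pos": [0,0,0],"dr": [0,0,0]},
])

```text
t: 16.55
ee_pos: [595.3, 37.8, 32.6]
orientation: [1.213, 1.206, -1.212]
ft_force: [-0.1, 0.2, 4.0]
width: 56.9
```

Request:
apply_moves([
  {"gripper": 10,"delta_pos": [-0.5,0,0],"dr": [0,0,0]},
  {"gripper": 10,"delta_pos": [-2,0,0],"dr": [0,0,0]},
  {"gripper": 10,"delta_pos": [-4,0,0],"dr": [0,0,0]},
  {"gripper": 10,"delta_pos": [-4,0,0],"dr": [0,0,0]},
  {"gripper": 10,"delta_pos": [-3,0,0],"dr": [0,0,0]},
])

```text
t: 16.97
ee_pos: [595.0, 37.8, 169.7]
orientation: [1.213, 1.206, -1.212]
ft_force: [1.1, 1.2, -1.6]
width: 57.4
```

Request:
apply_moves([
  {"gripper": 10,"delta_pos": [0,-0.38,0.8],"dr": [0,0,0]},
  {"gripper": 10,"delta_pos": [0,-0.76,1.6],"dr": [0,0,0]},
  {"gripper": 10,"delta_pos": [0,-1.13,2.4],"dr": [0,0,0]},
  {"gripper": 10,"delta_pos": [0,-1.42,3],"dr": [0,0,0]},
  {"gripper": 10,"delta_pos": [0,-1.42,3],"dr": [0,0,0]},
])

```text
t: 17.38
ee_pos: [541.8, -70.6, 166.5]
orientation: [1.211, 1.209, -1.213]
ft_force: [-0.0, -0.2, -1.3]
width: 57.2
```

Request:
apply_moves([
  {"gripper": 10,"delta_pos": [0,-1.42,3],"dr": [0,0,0]},
  {"gripper": 10,"delta_pos": [0,-1.42,3],"dr": [0,0,0]},
  {"gripper": 10,"delta_pos": [0,-1.42,3],"dr": [0,0,0]},
  {"gripper": 10,"delta_pos": [0,-1.42,3],"dr": [0,0,0]},
  {"gripper": 10,"delta_pos": [0,-1.42,3],"dr": [0,0,0]},
])

```text
t: 17.8
ee_pos: [469.7, -220.6, 166.5]
orientation: [1.213, 1.209, -1.214]
ft_force: [-0.3, 0.4, -1.7]
width: 57.4
```

Request:
apply_moves([
  {"gripper": 10,"delta_pos": [0,-1.37,2.9],"dr": [0,0,0]},
  {"gripper": 10,"delta_pos": [0,-1.04,2.2],"dr": [0,0,0]},
  {"gripper": 10,"delta_pos": [0,-0.76,1.6],"dr": [0,0,0]},
  {"gripper": 10,"delta_pos": [0,-0.3,0.7],"dr": [0,0,0]},
  {"gripper": 10,"delta_pos": [0,0,0],"dr": [0,0,0]},
])

```text
t: 18.22
ee_pos: [435.4, -294.4, 166.6]
orientation: [1.215, 1.207, -1.215]
ft_force: [0.4, -0.0, -0.8]
width: 57.3
```

```bash
python3 - <<'E'
from h import *
from workcell import ctrl
d=ctrl.get_image("side"); cv2.imwrite("pics/side4.png",d["img"][:,:,::-1])
plan([438.5,-294.3,76.6],Ro.from_euler('z',-90,degrees=True)*Ro.from_euler('y',90,degrees=True))
E
```

```text
t 18.2667 ee [ 435.9 -293.4  166.7] w 57.1 F [ 0.8 -0.5 -0.2] d_cm [9.01 0.27 0.09]
 turn [-0.0066 -0.0008  0.0008]
```

View pics/side4.png

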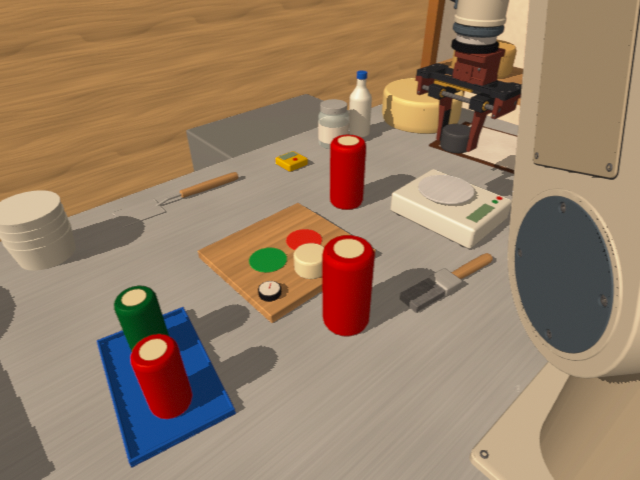

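The ash wheel is held level at (458,137) px, above the pan at (447,189). Both truckles stand in the tray. Lower it.

Request:
apply_moves([
  {"gripper": 10,"delta_pos": [1.5,0.15,0.05],"dr": [0,0,0]},
  {"gripper": 10,"delta_pos": [2.5,0,0],"dr": [0,0,0]},
  {"gripper": 10,"delta_pos": [2.5,0,0],"dr": [0,0,0]},
  {"gripper": 10,"delta_pos": [1.3,0,0],"dr": [0,0,0]},
  {"gripper": 10,"delta_pos": [0.4,0,0],"dr": [0,0,0]},
])

```text
t: 18.68
ee_pos: [437.1, -291.6, 82.8]
orientation: [1.212, 1.212, -1.213]
ft_force: [-0.0, -1.0, -1.5]
width: 57.3
```

Request:
apply_moves([
  {"gripper": 10,"delta_pos": [0,0,0],"dr": [0,0,0]},
  {"gripper": 10,"delta_pos": [0,0,0],"dr": [0,0,0]},
  {"gripper": 10,"delta_pos": [0,0,0],"dr": [0,0,0]},
  {"gripper": 10,"delta_pos": [0,0,0],"dr": [0,0,0]},
  {"gripper": 10,"delta_pos": [0,0,0],"dr": [0,0,0]},
])

```text
t: 19.1
ee_pos: [438.5, -294.2, 86.1]
orientation: [1.213, 1.205, -1.212]
ft_force: [0.2, 0.3, -1.4]
width: 57.3
```

```bash
python3 - <<'E'
from h import *
plan([438.5,-294.3,76.6],Ro.from_euler('z',-90,degrees=True)*Ro.from_euler('y',90,degrees=True))
E
```

```text
t 19.1 ee [ 438.5 -294.2   86.1] w 57.3 F [ 0.2  0.3 -1.4] d_cm [ 0.95 -0.    0.01]
 turn [-0.0049  0.001  -0.0014]
```

Request:
apply_moves([
  {"gripper": 10,"delta_pos": [0.3,0,0],"dr": [0,0,0]},
  {"gripper": 10,"delta_pos": [0.3,0,0],"dr": [0,0,0]},
  {"gripper": 10,"delta_pos": [0.15,0,0],"dr": [0,0,0]},
  {"gripper": 10,"delta_pos": [0.1,0,0],"dr": [0,0,0]},
  {"gripper": 10,"delta_pos": [0,0,0],"dr": [0,0,0]},
])

```text
t: 19.52
ee_pos: [437.8, -293.9, 76.6]
orientation: [1.213, 1.207, -1.213]
ft_force: [-1.1, 0.4, 0.6]
width: 57.5
```

Request:
apply_moves([
  {"gripper": 10,"delta_pos": [0.1,0,0],"dr": [0,0,0]},
  {"gripper": 10,"delta_pos": [0.05,0,0],"dr": [0,0,0]},
  {"gripper": 10,"delta_pos": [0,0,0],"dr": [0,0,0]},
  {"gripper": 10,"delta_pos": [0,0,0],"dr": [0,0,0]},
  {"gripper": 10,"delta_pos": [0,0,0],"dr": [0,0,0]},
])

```text
t: 19.93
ee_pos: [437.8, -293.9, 76.5]
orientation: [1.213, 1.207, -1.213]
ft_force: [-5.9, 3.6, 18.3]
width: 57.3
```

Request:
apply_moves([
  {"gripper": 75,"delta_pos": [0,0,0],"dr": [0,0,0]},
  {"gripper": 100,"delta_pos": [0,0,0],"dr": [0,0,0]},
  {"gripper": 100,"delta_pos": [0,0,0],"dr": [0,0,0]},
  {"gripper": 100,"delta_pos": [0,0,0],"dr": [0,0,0]},
  {"gripper": 100,"delta_pos": [0,0,0],"dr": [0,0,0]},
])

```text
t: 20.35
ee_pos: [438.0, -294.0, 75.0]
orientation: [1.213, 1.207, -1.213]
ft_force: [0.1, 1.5, -0.8]
width: 86.3
```

Request:
apply_moves([
  {"gripper": 100,"delta_pos": [-0.5,0,0],"dr": [0,0,0]},
  {"gripper": 100,"delta_pos": [-2.5,0,0],"dr": [0,0,0]},
  {"gripper": 100,"delta_pos": [-4,0,0],"dr": [0,0,0]},
  {"gripper": 100,"delta_pos": [-3.5,0,0],"dr": [0,0,0]},
  {"gripper": 100,"delta_pos": [-2,0,0],"dr": [0,0,0]},
])

```text
t: 20.77
ee_pos: [439.1, -294.7, 204.0]
orientation: [1.213, 1.203, -1.212]
ft_force: [1.2, -0.0, 0.1]
width: 87.6
```

Request:
apply_moves([
  {"gripper": 100,"delta_pos": [0,-0.1,-1.7],"dr": [0,0,0]},
  {"gripper": 100,"delta_pos": [0,-0.2,-3.5],"dr": [0,0,0]},
  {"gripper": 100,"delta_pos": [0,-0.2,-3.5],"dr": [0,0,0]},
  {"gripper": 100,"delta_pos": [0,-0.2,-3.5],"dr": [0,0,0]},
  {"gripper": 100,"delta_pos": [0,-0.2,-3.5],"dr": [0,0,0]},
])

```text
t: 21.18
ee_pos: [429.3, -135.6, 200.5]
orientation: [1.214, 1.206, -1.213]
ft_force: [0.6, 0.2, -0.8]
width: 87.4
```

Request:
apply_moves([
  {"gripper": 100,"delta_pos": [0,-0.2,-3.5],"dr": [0,0,0]},
  {"gripper": 100,"delta_pos": [0,-0.2,-3.5],"dr": [0,0,0]},
  {"gripper": 100,"delta_pos": [0,-0.2,-3.5],"dr": [0,0,0]},
  {"gripper": 100,"delta_pos": [0,-0.2,-3.5],"dr": [0,0,0]},
  {"gripper": 100,"delta_pos": [0,-0.2,-3.5],"dr": [0,0,0]},
])

```text
t: 21.6
ee_pos: [420.2, 39.7, 200.6]
orientation: [1.213, 1.206, -1.213]
ft_force: [1.7, -0.4, -0.3]
width: 87.8
```

```bash
python3 - <<'E'
from h import *
from workcell import ctrl
np.set_printoptions(precision=1,suppress=True)
plan([405.5,331.3,185])
d=ctrl.get_image("side"); cv2.imwrite("pics/side5.png",d["img"][:,:,::-1])
d=ctrl.get_image("top"); cv2.imwrite("pics/top5.png",d["img"][:,:,::-1]); W=pts(d); hz=W[...,2]
V=d["img"].max(2)
m=np.zeros(V.shape,bool); m[200:330,420:540]=((V<95)&(abs(hz-98)<8))[200:330,420:540]
b=max(blobs(m),key=lambda b:b[0][4]); print("ash",b[0],ray(d,b[1],98), np.nanpercentile(hz[b[2]],[5,50,95]))
E
```

```text
t 21.6 ee [420.2  39.7 200.6] w 87.8 F [ 1.7 -0.4 -0.3] d_cm [  1.6  -1.6 -29.1]
ash [471 250  36  34 992] [ 437.8 -290.4   98. ] [ 94.3  98.  100.4]
```

View pics/top5.png

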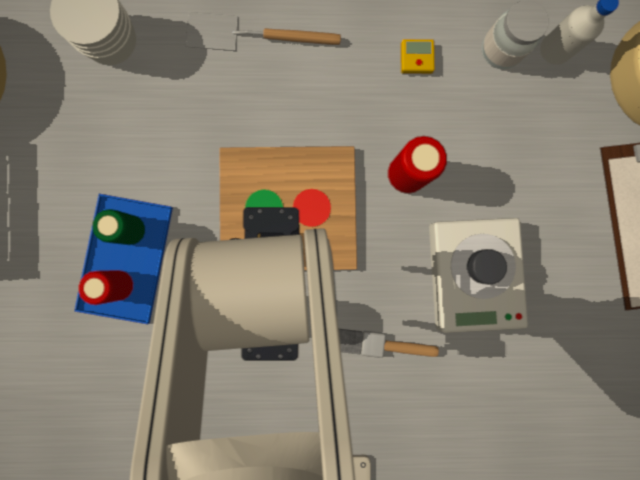

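The ash wheel sits flat on the pan at (487,266) px, within 4 mm of its centre. Both truckles stand in the tray, with tops at (108,226) and (93,288). Go to red.

Request:
apply_moves([
  {"gripper": 100,"delta_pos": [0,-0.18,-3.45],"dr": [0,0,0]},
  {"gripper": 100,"delta_pos": [0,-0.18,-3.45],"dr": [0,0,0]},
  {"gripper": 100,"delta_pos": [0,-0.18,-3.45],"dr": [0,0,0]},
  {"gripper": 100,"delta_pos": [0,-0.18,-3.45],"dr": [0,0,0]},
  {"gripper": 100,"delta_pos": [0,-0.18,-3.45],"dr": [0,0,0]},
])

```text
t: 22.12
ee_pos: [412.4, 211.7, 200.5]
orientation: [1.213, 1.206, -1.213]
ft_force: [0.5, -0.9, -0.4]
width: 87.6
```

Request:
apply_moves([
  {"gripper": 100,"delta_pos": [0,-0.18,-3.45],"dr": [0,0,0]},
  {"gripper": 100,"delta_pos": [0,-0.18,-3.45],"dr": [0,0,0]},
  {"gripper": 100,"delta_pos": [0,-0.18,-3.0],"dr": [0,0,0]},
  {"gripper": 100,"delta_pos": [0,-0.1,-1.9],"dr": [0,0,0]},
  {"gripper": 100,"delta_pos": [0,0,0],"dr": [0,0,0]},
])

```text
t: 22.53
ee_pos: [407.2, 331.5, 200.5]
orientation: [1.213, 1.208, -1.209]
ft_force: [-0.2, -1.0, -0.7]
width: 87.8
```

Request:
apply_moves([
  {"gripper": 100,"delta_pos": [2,0,0],"dr": [0,0,0]},
  {"gripper": 100,"delta_pos": [2.5,0,0],"dr": [0,0,0]},
  {"gripper": 100,"delta_pos": [1.5,0,0],"dr": [0,0,0]},
  {"gripper": 100,"delta_pos": [0,0,0],"dr": [0,0,0]},
  {"gripper": 100,"delta_pos": [0,0,0],"dr": [0,0,0]},
])

```text
t: 22.95
ee_pos: [406.6, 327.3, 139.8]
orientation: [1.212, 1.207, -1.215]
ft_force: [1.2, 0.6, -0.1]
width: 88.0
```

```bash
python3 - <<'E'
from h import *
plan([405.5,331.3,65.5],Ro.from_euler('z',-90,degrees=True)*Ro.from_euler('y',90,degrees=True))
E
```

```text
t 22.95 ee [406.6 327.3 139.8] w 88.0 F [ 1.2  0.6 -0.1] d_cm [ 7.43 -0.1  -0.41]
 turn [-0.0059  0.0015  0.0016]
```

Request:
apply_moves([
  {"gripper": 100,"delta_pos": [2,-0.1,-0.35],"dr": [0,0,0]},
  {"gripper": 100,"delta_pos": [2,0,0],"dr": [0,0,0]},
  {"gripper": 100,"delta_pos": [1.7,0,0],"dr": [0,0,0]},
  {"gripper": 100,"delta_pos": [1,0,0],"dr": [0,0,0]},
  {"gripper": 100,"delta_pos": [0.6,0,0],"dr": [0,0,0]},
])

```text
t: 23.37
ee_pos: [406.1, 331.9, 67.2]
orientation: [1.213, 1.207, -1.213]
ft_force: [0.2, -0.0, -0.2]
width: 87.8
```

Request:
apply_moves([
  {"gripper": 100,"delta_pos": [0,0,0],"dr": [0,0,0]},
  {"gripper": 100,"delta_pos": [0,0,0],"dr": [0,0,0]},
  {"gripper": 100,"delta_pos": [0,0,0],"dr": [0,0,0]},
  {"gripper": 100,"delta_pos": [0,0,0],"dr": [0,0,0]},
  {"gripper": 100,"delta_pos": [0,0,0],"dr": [0,0,0]},
])

```text
t: 23.78
ee_pos: [406.1, 332.5, 67.9]
orientation: [1.214, 1.207, -1.212]
ft_force: [0.1, 0.1, -0.7]
width: 87.9
```

Request:
apply_moves([
  {"gripper": 100,"delta_pos": [0.2,-0.05,0.12],"dr": [0,0,0]},
  {"gripper": 80,"delta_pos": [0,0,0],"dr": [0,0,0]},
  {"gripper": 65,"delta_pos": [0,0,0],"dr": [0,0,0]},
  {"gripper": 55,"delta_pos": [0,0,0],"dr": [0,0,0]},
  {"gripper": 45,"delta_pos": [0,0,0],"dr": [0,0,0]},
])

```text
t: 24.2
ee_pos: [405.2, 331.0, 65.2]
orientation: [1.213, 1.207, -1.213]
ft_force: [0.2, 0.2, -0.6]
width: 64.8
```

Request:
apply_moves([
  {"gripper": 30,"delta_pos": [0,0,0],"dr": [0,0,0]},
  {"gripper": 10,"delta_pos": [0,0,0],"dr": [0,0,0]},
  {"gripper": 10,"delta_pos": [0,0,0],"dr": [0,0,0]},
  {"gripper": 10,"delta_pos": [0,0,0],"dr": [0,0,0]},
  {"gripper": 10,"delta_pos": [0,0,0],"dr": [0,0,0]},
])

```text
t: 24.62
ee_pos: [405.2, 331.0, 65.2]
orientation: [1.213, 1.207, -1.213]
ft_force: [0.8, -0.3, 0.3]
width: 53.6
```

Request:
apply_moves([
  {"gripper": 10,"delta_pos": [-0.5,0,0],"dr": [0,0,0]},
  {"gripper": 10,"delta_pos": [-2,0,0],"dr": [0,0,0]},
  {"gripper": 10,"delta_pos": [-3,0,0],"dr": [0,0,0]},
  {"gripper": 10,"delta_pos": [-3,0,0],"dr": [0,0,0]},
  {"gripper": 10,"delta_pos": [-2,0,0],"dr": [0,0,0]},
])

```text
t: 25.03
ee_pos: [405.5, 331.3, 172.6]
orientation: [1.214, 1.207, -1.212]
ft_force: [0.8, -0.1, -1.9]
width: 53.6
```

Request:
apply_moves([
  {"gripper": 10,"delta_pos": [0,0.33,0.8],"dr": [0,0,0]},
  {"gripper": 10,"delta_pos": [0,0.65,1.6],"dr": [0,0,0]},
  {"gripper": 10,"delta_pos": [0,0.97,2.4],"dr": [0,0,0]},
  {"gripper": 10,"delta_pos": [0,1.21,3],"dr": [0,0,0]},
  {"gripper": 10,"delta_pos": [0,1.21,3],"dr": [0,0,0]},
])

```text
t: 25.45
ee_pos: [447.7, 221.1, 169.0]
orientation: [1.21, 1.208, -1.213]
ft_force: [0.8, 0.3, -2.6]
width: 53.6
```

Request:
apply_moves([
  {"gripper": 10,"delta_pos": [0,1.21,3],"dr": [0,0,0]},
  {"gripper": 10,"delta_pos": [0,1.21,3],"dr": [0,0,0]},
  {"gripper": 10,"delta_pos": [0,1.21,3],"dr": [0,0,0]},
  {"gripper": 10,"delta_pos": [0,1.21,3],"dr": [0,0,0]},
  {"gripper": 10,"delta_pos": [0,1.21,3],"dr": [0,0,0]},
])

```text
t: 25.87
ee_pos: [507.4, 70.3, 168.9]
orientation: [1.212, 1.208, -1.215]
ft_force: [0.4, 0.5, -2.5]
width: 53.4
```

Request:
apply_moves([
  {"gripper": 10,"delta_pos": [0,1.17,2.9],"dr": [0,0,0]},
  {"gripper": 10,"delta_pos": [0,0.89,2.2],"dr": [0,0,0]},
  {"gripper": 10,"delta_pos": [0,0.65,1.6],"dr": [0,0,0]},
  {"gripper": 10,"delta_pos": [0,0.36,0.9],"dr": [0,0,0]},
  {"gripper": 10,"delta_pos": [0,0.18,0.45],"dr": [0,0,0]},
])

```text
t: 26.28
ee_pos: [539.7, -9.6, 169.1]
orientation: [1.213, 1.207, -1.215]
ft_force: [0.6, -0.2, -2.6]
width: 53.3
```

```bash
python3 - <<'E'
from h import *
plan([542,-7.5,81.3],Ro.from_euler('z',-90,degrees=True)*Ro.from_euler('y',90,degrees=True))
E
```

```text
t 26.2833 ee [539.7  -9.6 169.1] w 53.3 F [ 0.6 -0.2 -2.6] d_cm [ 8.78  0.24 -0.22]
 turn [-0.0067  0.      0.0017]
```

Request:
apply_moves([
  {"gripper": 10,"delta_pos": [1.5,0.1,0],"dr": [0,0,0]},
  {"gripper": 10,"delta_pos": [2.3,0,0],"dr": [0,0,0]},
  {"gripper": 10,"delta_pos": [2.2,0,0],"dr": [0,0,0]},
  {"gripper": 10,"delta_pos": [1.2,0,0],"dr": [0,0,0]},
  {"gripper": 10,"delta_pos": [0.5,0,0],"dr": [0,0,0]},
])

```text
t: 26.7
ee_pos: [539.3, -7.5, 90.9]
orientation: [1.21, 1.211, -1.215]
ft_force: [-0.1, -0.4, -1.8]
width: 54.0
```

Request:
apply_moves([
  {"gripper": 10,"delta_pos": [0,0,0],"dr": [0,0,0]},
  {"gripper": 10,"delta_pos": [0,0,0],"dr": [0,0,0]},
  {"gripper": 10,"delta_pos": [0,0,0],"dr": [0,0,0]},
  {"gripper": 10,"delta_pos": [0,0,0],"dr": [0,0,0]},
  {"gripper": 10,"delta_pos": [0,0,0],"dr": [0,0,0]},
])

```text
t: 27.12
ee_pos: [541.9, -8.2, 94.1]
orientation: [1.214, 1.206, -1.212]
ft_force: [-0.0, 0.2, -2.8]
width: 53.5
```

Request:
apply_moves([
  {"gripper": 10,"delta_pos": [0.4,0.05,-0.05],"dr": [0,0,0]},
  {"gripper": 10,"delta_pos": [0.4,0,0],"dr": [0,0,0]},
  {"gripper": 10,"delta_pos": [0.25,0,0],"dr": [0,0,0]},
  {"gripper": 10,"delta_pos": [0.1,0,0],"dr": [0,0,0]},
  {"gripper": 10,"delta_pos": [0,0,0],"dr": [0,0,0]},
])

```text
t: 27.53
ee_pos: [541.5, -7.7, 81.3]
orientation: [1.213, 1.207, -1.213]
ft_force: [-0.2, 0.2, -1.7]
width: 53.8
```

Request:
apply_moves([
  {"gripper": 10,"delta_pos": [0.1,0,0],"dr": [0,0,0]},
  {"gripper": 10,"delta_pos": [0,0,0],"dr": [0,0,0]},
  {"gripper": 10,"delta_pos": [0,0,0],"dr": [0,0,0]},
  {"gripper": 10,"delta_pos": [0,0,0],"dr": [0,0,0]},
  {"gripper": 10,"delta_pos": [0,0,0],"dr": [0,0,0]},
])

```text
t: 27.95
ee_pos: [541.7, -7.7, 81.1]
orientation: [1.213, 1.207, -1.213]
ft_force: [-2.6, -0.7, 5.4]
width: 53.8
```

Request:
apply_moves([
  {"gripper": 75,"delta_pos": [0,0,0],"dr": [0,0,0]},
  {"gripper": 100,"delta_pos": [0,0,0],"dr": [0,0,0]},
  {"gripper": 100,"delta_pos": [0,0,0],"dr": [0,0,0]},
  {"gripper": 100,"delta_pos": [0,0,0],"dr": [0,0,0]},
  {"gripper": 100,"delta_pos": [0,0,0],"dr": [0,0,0]},
])

```text
t: 28.37
ee_pos: [541.8, -7.7, 80.6]
orientation: [1.213, 1.207, -1.213]
ft_force: [-0.2, 0.3, -1.0]
width: 83.6
```

Request:
apply_moves([
  {"gripper": 100,"delta_pos": [-0.5,0,0],"dr": [0,0,0]},
  {"gripper": 100,"delta_pos": [-2.5,0,0],"dr": [0,0,0]},
  {"gripper": 100,"delta_pos": [-3.5,0,0],"dr": [0,0,0]},
  {"gripper": 100,"delta_pos": [-2.5,0,0],"dr": [0,0,0]},
  {"gripper": 100,"delta_pos": [-1,0,0],"dr": [0,0,0]},
])

```text
t: 28.78
ee_pos: [543.6, -7.7, 184.4]
orientation: [1.215, 1.203, -1.209]
ft_force: [0.9, 0.3, 0.2]
width: 87.9
```

Request:
apply_moves([
  {"gripper": 100,"delta_pos": [0,-0.25,-2.0],"dr": [0,0,0]},
  {"gripper": 100,"delta_pos": [0,-0.45,-3.8],"dr": [0,0,0]},
  {"gripper": 100,"delta_pos": [0,-0.45,-3.8],"dr": [0,0,0]},
  {"gripper": 100,"delta_pos": [0,-0.45,-3.8],"dr": [0,0,0]},
  {"gripper": 100,"delta_pos": [0,-0.45,-3.8],"dr": [0,0,0]},
])

```text
t: 29.2
ee_pos: [521.3, 165.8, 180.3]
orientation: [1.213, 1.207, -1.214]
ft_force: [0.5, -0.5, -0.6]
width: 87.6
```

Request:
apply_moves([
  {"gripper": 100,"delta_pos": [0,-0.45,-3.8],"dr": [0,0,0]},
  {"gripper": 100,"delta_pos": [0,-0.45,-3.8],"dr": [0,0,0]},
  {"gripper": 100,"delta_pos": [0,-0.45,-3.8],"dr": [0,0,0]},
  {"gripper": 100,"delta_pos": [0,-0.3,-2.5],"dr": [0,0,0]},
  {"gripper": 100,"delta_pos": [0,-0.14,-1.2],"dr": [0,0,0]},
])

```text
t: 29.62
ee_pos: [504.1, 318.5, 180.2]
orientation: [1.211, 1.209, -1.211]
ft_force: [0.7, -0.6, -0.8]
width: 87.7
```

Request:
apply_moves([
  {"gripper": 100,"delta_pos": [1.5,0,0],"dr": [0,0,0]},
  {"gripper": 100,"delta_pos": [2.5,0,0],"dr": [0,0,0]},
  {"gripper": 100,"delta_pos": [1,0,0],"dr": [0,0,0]},
  {"gripper": 100,"delta_pos": [0,0,0],"dr": [0,0,0]},
  {"gripper": 100,"delta_pos": [0,0,0],"dr": [0,0,0]},
])

```text
t: 30.03
ee_pos: [504.7, 314.6, 130.2]
orientation: [1.212, 1.207, -1.215]
ft_force: [-0.0, -0.3, 1.1]
width: 87.7
```

```bash
python3 - <<'E'
from h import *
plan([503.3,315.4,64.4],Ro.from_euler('z',-90,degrees=True)*Ro.from_euler('y',90,degrees=True))
E
```

```text
t 30.0333 ee [504.7 314.6 130.2] w 87.7 F [-0.  -0.3  1.1] d_cm [ 6.58 -0.13 -0.09]
 turn [-0.0058  0.0011  0.0017]
```

Request:
apply_moves([
  {"gripper": 100,"delta_pos": [1.8,-0.13,0],"dr": [0,0,0]},
  {"gripper": 100,"delta_pos": [1.8,0,0],"dr": [0,0,0]},
  {"gripper": 100,"delta_pos": [1.5,0,0],"dr": [0,0,0]},
  {"gripper": 100,"delta_pos": [0.9,0,0],"dr": [0,0,0]},
  {"gripper": 100,"delta_pos": [0.5,0,0],"dr": [0,0,0]},
])

```text
t: 30.45
ee_pos: [503.9, 315.1, 65.5]
orientation: [1.213, 1.207, -1.213]
ft_force: [-1.1, 0.2, 0.1]
width: 87.9
```

Request:
apply_moves([
  {"gripper": 90,"delta_pos": [0.1,0,0],"dr": [0,0,0]},
  {"gripper": 75,"delta_pos": [0,0,0],"dr": [0,0,0]},
  {"gripper": 70,"delta_pos": [0,0,0],"dr": [0,0,0]},
  {"gripper": 70,"delta_pos": [0,0,0],"dr": [0,0,0]},
  {"gripper": 70,"delta_pos": [0,0,0],"dr": [0,0,0]},
])

```text
t: 30.87
ee_pos: [504.1, 315.8, 65.4]
orientation: [1.214, 1.207, -1.212]
ft_force: [0.7, -0.3, 0.6]
width: 62.0
```

Request:
apply_moves([
  {"gripper": 60,"delta_pos": [0,-0.08,0.04],"dr": [0,0,0]},
  {"gripper": 50,"delta_pos": [0,0,0],"dr": [0,0,0]},
  {"gripper": 40,"delta_pos": [0,0,0],"dr": [0,0,0]},
  {"gripper": 20,"delta_pos": [0,0,0],"dr": [0,0,0]},
  {"gripper": 10,"delta_pos": [0,0,0],"dr": [0,0,0]},
])

```text
t: 31.28
ee_pos: [502.8, 315.2, 65.0]
orientation: [1.213, 1.207, -1.213]
ft_force: [-2.0, 0.4, 5.7]
width: 53.8
```

Request:
apply_moves([
  {"gripper": 10,"delta_pos": [0,0,0],"dr": [0,0,0]},
  {"gripper": 10,"delta_pos": [0,0,0],"dr": [0,0,0]},
  {"gripper": 10,"delta_pos": [0,0,0],"dr": [0,0,0]},
  {"gripper": 10,"delta_pos": [0,0,0],"dr": [0,0,0]},
  {"gripper": 10,"delta_pos": [0,0,0],"dr": [0,0,0]},
])

```text
t: 31.7
ee_pos: [502.9, 315.2, 65.0]
orientation: [1.213, 1.207, -1.213]
ft_force: [-1.3, -1.0, 6.1]
width: 53.8
```

Request:
apply_moves([
  {"gripper": 10,"delta_pos": [-0.5,0,0],"dr": [0,0,0]},
  {"gripper": 10,"delta_pos": [-1.5,0,0],"dr": [0,0,0]},
  {"gripper": 10,"delta_pos": [-2.5,0,0],"dr": [0,0,0]},
  {"gripper": 10,"delta_pos": [-2.5,0,0],"dr": [0,0,0]},
  {"gripper": 10,"delta_pos": [-2,0,0],"dr": [0,0,0]},
])

```text
t: 32.12
ee_pos: [502.8, 315.0, 155.8]
orientation: [1.213, 1.207, -1.213]
ft_force: [0.1, 0.3, -1.7]
width: 53.9
```

Request:
apply_moves([
  {"gripper": 10,"delta_pos": [0,0.16,1.0],"dr": [0,0,0]},
  {"gripper": 10,"delta_pos": [0,0.33,2.0],"dr": [0,0,0]},
  {"gripper": 10,"delta_pos": [0,0.5,3.0],"dr": [0,0,0]},
  {"gripper": 10,"delta_pos": [0,0.56,3.5],"dr": [0,0,0]},
  {"gripper": 10,"delta_pos": [0,0.56,3.5],"dr": [0,0,0]},
])

```text
t: 32.53
ee_pos: [522.3, 183.1, 153.2]
orientation: [1.21, 1.208, -1.214]
ft_force: [0.8, -0.0, -2.6]
width: 53.6
```

Request:
apply_moves([
  {"gripper": 10,"delta_pos": [0,0.56,3.5],"dr": [0,0,0]},
  {"gripper": 10,"delta_pos": [0,0.5,3.0],"dr": [0,0,0]},
  {"gripper": 10,"delta_pos": [0,0.36,2.2],"dr": [0,0,0]},
  {"gripper": 10,"delta_pos": [0,0.22,1.3],"dr": [0,0,0]},
  {"gripper": 10,"delta_pos": [0,0.11,0.6],"dr": [0,0,0]},
])

```text
t: 32.95
ee_pos: [539.6, 76.8, 153.6]
orientation: [1.213, 1.207, -1.216]
ft_force: [-0.1, 0.6, -2.4]
width: 53.8
```

Request:
apply_moves([
  {"gripper": 10,"delta_pos": [1.0,0,0],"dr": [0,0,0]},
  {"gripper": 10,"delta_pos": [2,0,0],"dr": [0,0,0]},
  {"gripper": 10,"delta_pos": [1.5,0,0],"dr": [0,0,0]},
  {"gripper": 10,"delta_pos": [0.7,0,0],"dr": [0,0,0]},
  {"gripper": 10,"delta_pos": [0,0,0],"dr": [0,0,0]},
])

```text
t: 33.37
ee_pos: [538.6, 79.8, 100.4]
orientation: [1.21, 1.21, -1.215]
ft_force: [-1.2, 1.1, -2.2]
width: 53.6
```

Request:
apply_moves([
  {"gripper": 10,"delta_pos": [0,0,0],"dr": [0,0,0]},
  {"gripper": 10,"delta_pos": [0,0,0],"dr": [0,0,0]},
  {"gripper": 10,"delta_pos": [0,0,0],"dr": [0,0,0]},
  {"gripper": 10,"delta_pos": [0,0,0],"dr": [0,0,0]},
  {"gripper": 10,"delta_pos": [0,0,0],"dr": [0,0,0]},
])

```text
t: 33.78
ee_pos: [540.6, 79.0, 103.3]
orientation: [1.214, 1.206, -1.212]
ft_force: [0.4, 0.7, -3.0]
width: 53.7
```

```bash
python3 - <<'E'
from h import *
plan([541.5,79.2,81.0],Ro.from_euler('z',-90,degrees=True)*Ro.from_euler('y',90,degrees=True))
E
```

```text
t 33.7833 ee [540.6  79.  103.3] w 53.7 F [ 0.4  0.7 -3. ] d_cm [ 2.23  0.08 -0.02]
 turn [-0.005  -0.0002 -0.0012]
```

Request:
apply_moves([
  {"gripper": 10,"delta_pos": [0.5,0.1,0],"dr": [0,0,0]},
  {"gripper": 10,"delta_pos": [0.6,0,0],"dr": [0,0,0]},
  {"gripper": 10,"delta_pos": [0.5,0,0],"dr": [0,0,0]},
  {"gripper": 10,"delta_pos": [0.3,0,0],"dr": [0,0,0]},
  {"gripper": 10,"delta_pos": [0.15,0,0],"dr": [0,0,0]},
])

```text
t: 34.2
ee_pos: [540.7, 78.8, 81.2]
orientation: [1.212, 1.208, -1.214]
ft_force: [0.1, 0.6, -1.9]
width: 53.6
```

Request:
apply_moves([
  {"gripper": 10,"delta_pos": [0.1,0,0],"dr": [0,0,0]},
  {"gripper": 10,"delta_pos": [0,0,0],"dr": [0,0,0]},
  {"gripper": 10,"delta_pos": [0,0,0],"dr": [0,0,0]},
  {"gripper": 10,"delta_pos": [0,0,0],"dr": [0,0,0]},
  {"gripper": 10,"delta_pos": [0,0,0],"dr": [0,0,0]},
])

```text
t: 34.62
ee_pos: [541.3, 78.9, 81.2]
orientation: [1.213, 1.207, -1.213]
ft_force: [-0.3, 0.5, -2.7]
width: 53.5
```

Request:
apply_moves([
  {"gripper": 10,"delta_pos": [0.08,0,0],"dr": [0,0,0]},
  {"gripper": 10,"delta_pos": [0.05,0,0],"dr": [0,0,0]},
  {"gripper": 10,"delta_pos": [0,0,0],"dr": [0,0,0]},
  {"gripper": 10,"delta_pos": [0,0,0],"dr": [0,0,0]},
  {"gripper": 10,"delta_pos": [0,0,0],"dr": [0,0,0]},
])

```text
t: 35.03
ee_pos: [541.4, 78.9, 81.0]
orientation: [1.213, 1.206, -1.212]
ft_force: [-3.6, 0.1, 10.1]
width: 53.9
```

Request:
apply_moves([
  {"gripper": 75,"delta_pos": [0,0,0],"dr": [0,0,0]},
  {"gripper": 100,"delta_pos": [0,0,0],"dr": [0,0,0]},
  {"gripper": 100,"delta_pos": [0,0,0],"dr": [0,0,0]},
  {"gripper": 100,"delta_pos": [0,0,0],"dr": [0,0,0]},
  {"gripper": 100,"delta_pos": [0,0,0],"dr": [0,0,0]},
])

```text
t: 35.45
ee_pos: [541.3, 78.9, 79.8]
orientation: [1.213, 1.207, -1.213]
ft_force: [-0.3, -0.1, 0.1]
width: 83.9
```

Request:
apply_moves([
  {"gripper": 100,"delta_pos": [-0.5,0,0],"dr": [0,0,0]},
  {"gripper": 100,"delta_pos": [-2.5,0,0],"dr": [0,0,0]},
  {"gripper": 100,"delta_pos": [-3.5,0,0],"dr": [0,0,0]},
  {"gripper": 100,"delta_pos": [-3,0,0],"dr": [0,0,0]},
  {"gripper": 100,"delta_pos": [-2,0,0],"dr": [0,0,0]},
])

```text
t: 35.87
ee_pos: [542.2, 79.1, 198.0]
orientation: [1.215, 1.205, -1.211]
ft_force: [1.0, 0.1, 0.6]
width: 87.8
```

Request:
apply_moves([
  {"gripper": 100,"delta_pos": [0,0,-2],"dr": [0,0,0]},
  {"gripper": 100,"delta_pos": [0,0,-4],"dr": [0,0,0]},
  {"gripper": 100,"delta_pos": [0,0,-4],"dr": [0,0,0]},
  {"gripper": 100,"delta_pos": [0,0,-4],"dr": [0,0,0]},
  {"gripper": 100,"delta_pos": [0,0,-4],"dr": [0,0,0]},
])

```text
t: 36.28
ee_pos: [542.0, 260.5, 195.4]
orientation: [1.214, 1.206, -1.213]
ft_force: [1.9, -0.0, -0.8]
width: 88.1
```

Request:
apply_moves([
  {"gripper": 100,"delta_pos": [0,0,-4],"dr": [0,0,0]},
  {"gripper": 100,"delta_pos": [0,0,-4],"dr": [0,0,0]},
  {"gripper": 100,"delta_pos": [0,0,-4],"dr": [0,0,0]},
  {"gripper": 100,"delta_pos": [0,0,-2],"dr": [0,0,0]},
  {"gripper": 100,"delta_pos": [0,0,0],"dr": [0,0,0]},
])

```text
t: 36.7
ee_pos: [542.3, 403.4, 195.1]
orientation: [1.212, 1.209, -1.209]
ft_force: [1.0, -0.4, 0.4]
width: 87.5
```

```bash
python3 - <<'E'
from h import *
from workcell import ctrl
np.set_printoptions(precision=1,suppress=True)
plan([541.5,79.2,81.0])
d=ctrl.get_image("top"); cv2.imwrite("pics/top6.png",d["img"][:,:,::-1]); W=pts(d); hz=W[...,2]
hsv=cv2.cvtColor(d["img"],cv2.COLOR_RGB2HSV).astype(int);H,S,V=hsv[...,0],hsv[...,1],hsv[...,2]
def f(n,m,z,bx):
    mm=np.zeros(V.shape,bool);x0,y0,x1,y1=bx;mm[y0:y1,x0:x1]=m[y0:y1,x0:x1]
    b=max(blobs(mm),key=lambda b:b[0][4]);print(n,b[0][4],ray(d,b[1],z),np.nanmedian(hz[b[2]]))
cr=(S<140)&(V>150)&(H>10)&(H<35)
f("green",cr,125,(235,175,285,235));f("red",cr,125,(292,180,335,230))
f("cream",(abs(hz-54)<8)&(S<150),54,(260,225,315,270))
f("ash",(V<95)&(hz>95),98,(440,220,530,310))
d=ctrl.get_image("side"); cv2.imwrite("pics/side6.png",d["img"][:,:,::-1])
E
```

```text
t 36.7 ee [542.3 403.4 195.1] w 87.5 F [ 1.  -0.4  0.4] d_cm [11.3 -0.1 32.4]
green 260 [543.7  76.6 125. ] 126.5081231435944
red 249 [543.5  -5.4 125. ] 126.418561621877
cream 901 [471.5  36.9  54. ] 54.388218241120185
ash 927 [ 437.9 -291.6   98. ] 98.02475777084372
```

View pics/top6.png

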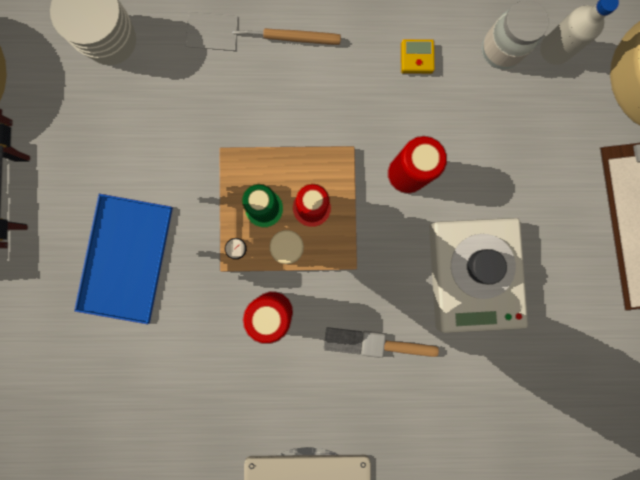

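View pics/side6.png

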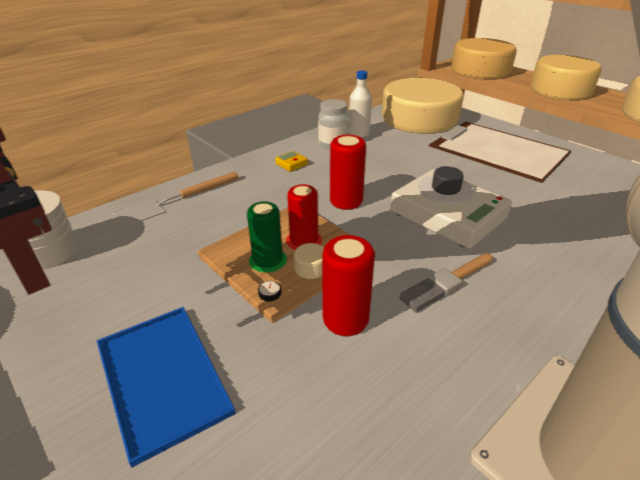

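Both truckles stand upright on their own mats, with tops at (259,200) and (312,199) px. The ash wheel is on the pan at (487,266), the cream wheel has not moved, and the gripper is clear. Hand the job in.

Request:
apply_moves([
  {"gripper": 100,"delta_pos": [0,0,0],"dr": [0,0,0]},
  {"gripper": 100,"delta_pos": [0,0,0],"dr": [0,0,0]},
  {"gripper": 100,"delta_pos": [0,0,0],"dr": [0,0,0]},
  {"gripper": 100,"delta_pos": [0,0,0],"dr": [0,0,0]},
  {"gripper": 100,"delta_pos": [0,0,0],"dr": [0,0,0]},
])

```text
t: 37.22
ee_pos: [543.1, 398.2, 195.1]
orientation: [1.214, 1.206, -1.214]
ft_force: [0.5, 0.3, 0.9]
width: 87.9
```

```bash
python3 -c "
from workcell import ctrl
print(ctrl.close_job())"
```

```text
the job is handed in; nothing more can be done
None
```

The job is done and handed in at about 37 s. I stood both truckles in the tray (green, then red), set the ash-grey wheel flat on the pan, then stood red and green back on their own mats.

Last checks, from the final camera images:
- **Truckles:** both upright, tops at the right height. Measured positions are 1–3 mm from where they started (green 2.7 mm, red 1.8 mm). By the arm's own pose readings both went back to within about 0.5 mm, so the camera figures may be partly shadow.
- **Ash wheel:** flat on the pan (top at 98 mm). The camera put it about 3 mm from the pan's centre in y, while the arm's readings put it within 1 mm.
- **Cream wheel:** has not moved.
- **Gripper:** open, holding nothing, and well clear of everything.
- **Forces:** the highest contact force I saw was about 22 N, when the red truckle was set down in the tray.

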